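# Hold a contact probe square on the marked spot of a sloped test block

## Robot

A 7-joint arm with a two-finger parallel gripper is mounted at the origin on a cart in front of the work surface, level with it; the furniture and walls round the work are solid. World frame = base frame: x ahead of the robot, y to its left, z up, the work surface at z = 0. Lengths are in mm, angles in rad, forces in N, time in s.
With the tool pointing down it reaches from about 350 to 900 mm from the base axis. Payload 7.2 kg.
Tool frame: the origin (TCP) lies midway between the tips of the shut fingers; the grasp point (between the pads) lies 19 mm behind it; z points along the fingers, y is the line along which they close (so a half turn about z gives the same grasp; the last joint's range is limited). The gripper opens to 88 mm and grips with 3 to 60 N. Pads are 20 mm wide; open, the fingers measure 115 mm over their backs; the gripper's body (75 mm by 178 mm) begins 61 mm behind the grasp point.
Start: joints at [-1.279, 0.411, -0.013, 1.596, 0.006, 1.134, -0.082], TCP at [220.064, 584.98, 198.753] pointing down, gripper open.
Joint ranges: [-2.95, 2.95], [-0.29, 1.99], [-1.47, 1.44], [0.14, 2.54], [-1.03, 4.17], [0.13, 1.85], [-2.86, 2.86]. Speed limits (rad/s): [2.39, 2.39, 3.01, 3.01, 3.14, 3.14, 3.14].

## Interface

Orientations are given as a unit quaternion [w, x, y, z].
In Python, from plant import state, viewer, workorder gives the robot as it stands.
- The arm moves only by the tool carry_out, never from a script. Its argument "rows" is a list that holds one entry, the list of rows, each a list of 5 numbers: the shift along the tool's x, y, z in mm, then the turn about the tool's z in degrees, then the opening, from 0 (shut) to 1 (fully open). In form: [[[dx, dy, dz, turn, jaw], ...]]. A call has exactly 8 rows; each row shifts and turns the commanded pose from where the row before left it, along the tool's axes as they then stand; what a row does not reach is not made up. A row lasts 1/8 s, in which the tool goes at most 62.5 mm and 10.7 degrees, less where a joint would pass 70% of its speed; a pose out of reach is approached as far as the arm can. A call is refused whole if a number of a shift passes 62.5 or a number of a turn 10.7, either way. A call with a gripper value outside its range is refused whole. The fingers move at their own pace and stop on an object; "newtons" is the grip in N (left out, the last holds). Time passes only in rows, so rows that do not move let the fingers close, or fill a call up. It gives the time, the measured TCP pose, the force, the opening and the grip force at its end, in the units of the state.
- state(): the state, without advancing time (a new reading comes with each control period).
- viewer.grab_frame(name): name is "scene" or "top"; returns the picture (420x560x3 uint8, red, green, blue); there is no depth.
- viewer.get_calibration(name): a dict with "camera_matrix" (3x3 intrinsics, pixels), "position" and "rotation" of the camera in the world. Camera axes: x right, y down, z forward; pixel columns grow to the right and rows downward; lengths in mm; the calibration is good to about 2 mm. A picture is of the moment at which its call begins. get_calibration takes no time and is no camera call.
- workorder.finish_job(): hands the job in; it is judged then, once.
The state is a dict: "clock": time; "joint_positions": joint angles; "qvel": joint speeds; "joint_efforts": joint torques, N m; "ee_pos": TCP position; "tool_rot": TCP orientation; "force": force on the tool from outside, world axes, zero at the start; "ft_torque": the same for the moment, N m; "finger_gap": opening from 0.0 (shut) to 1.0 (fully open); "grip_force": force on a finger pad.
Only numpy, scipy, OpenCV 4.12 (cv2) and the standard library are available. Lean on these libraries where they do the work, as an engineer would, in place of code of your own. Each camera call takes 0.05 s, during which the arm holds its last target. There are 200 camera calls.

## Task

Lay the aluminium test block, marked face up, along the narrow sloped bed of the stand, centred on the bed and with one end up against the ledge at the bed's lower end, and let go of it. Then take the orange probe out of its holder and hold its brass tip inside the yellow spot on the block, square to the sloping face, pressed lightly so that the sprung tip is pushed in about half of its travel, never hard. Finish while still holding the probe there, and leave the pink box, the stack of dishes and the bottle where they are.

Things in the scene. Friction and masses are not known exactly. Their poses are not given: they have to be found in the camera images.
- block: loose aluminium test block, 80 (x) x 50 (y) x 18 (z) mm, 0.2 kg give or take a third; starts flat on the worktop, marked face up. Origin: centre of its underside; z up out of the marked face; x along its length towards the end with the green band
- spot (a point): centre of the yellow spot (11 mm across, black ring of 15 mm round it) on the block's upper face, 12 mm from the block's middle towards the green end: block frame (12, 0, 18) mm. Axes as the block's
- stand: fixed stand: grey base plate 120 x 90 x 12 mm, dark column 34 x 26 mm carrying the narrow blue bed, which slopes 20 degrees down to a steel ledge on the stand's -x side, roughly towards the robot. Origin: centre of the underside on the worktop; z up. The bed is narrower than the block, so fingers can pass beside it; either end of the block may be the lower one
- bed: sloped blue bed, fixed to the stand. Origin on its upper face, 85 mm straight above the stand's origin; x up the slope, y level across, z out of the face. The face is 36 mm wide, from x = -40 mm (inner face of the ledge; ledge 6 mm thick, 9 mm high, 36 mm wide) to x = +36 mm. A seated block's origin is at this origin
- holder: fixed grey block 70 x 70 x 55 mm high with a vertical hole 18 mm wide in the middle of its top; the probe stands in it. Origin: centre of its underside on the worktop, z up
- probe: loose orange probe, 80 g, upright in the holder, resting on its collar. Origin on the axis at the collar's underside (55 mm above the worktop); z along the axis away from the tip. Collar 30 mm wide, z 0 to 6 mm; square handle 20 x 20 mm, faces across x and y, z 6 to 66 mm, lamp to 69; stem 14 mm wide to z = -38; sprung tip ends at z = -48 free, so lift over 50 mm to clear the hole
- probe_tip (a point): end of the rounded brass tip (8 mm wide), on the probe's axis, 48 mm below the collar's underside when free. Axes as the probe's
- plunger (a joint): how far the sprung brass tip is pushed into the stem, m: 0 free, 0.008 at its stop. About 0.9 N to start it, then 0.6 N per mm, so about 3.3 N at half travel (0.004)
- tip_box: bystander: pink box 79 x 105 x 55 mm, loose; origin centre of underside
- dishes: bystander: stack of round petri dishes 62 mm wide, 65 mm high, loose; origin centre of underside
- bottle: bystander: clear bottle with blue cap, 70 mm wide, 145 mm high, loose; origin centre of underside
Mind the look-alikes: they are no part of the job. What is meant by the block is not blue or brown, and is the smaller of those in its own colour.

How it is judged:
By the outcome, as a careful person would: the job done as asked, in the order asked, and still so for the second after the job is handed in, while the arm keeps its last pose, push and grip.
It also fails if it takes over 54 s, if anything falls off the work surface, if the arm or the gripper's body presses on something with over 40 N, if the wrist force passes 120 N, or if a joint passes its speed limit or range.

## Working session

There is one attempt and no reset: what is moved stays moved. The work goes in short steps, Python scripts to look and compute and a tool call to move; the robot and the scene stay as the last step left them, time stands still between calls to the robot, and variables do not carry over. Pictures are saved under pics/ and viewed, at most 10 in all, crops included, and the job is handed in when it is done.

Besides the shell and the picture viewer there is one more tool, called after "Request:" by a JSON object that holds its "op" and its "data", one argument or row to a line. carry_out: Moves the arm, as the interface text tells. Its arguments: {"type":"object","properties":{"rows":{"type":"array"},"newtons":{"type":"number"}},"required":["rows"]}

```bash
mkdir -p pics
cat > h.py <<'E'
import numpy as np, cv2
from plant import state, viewer, workorder
def cal(n):
    c=viewer.get_calibration(n); return np.array(c["camera_matrix"]),np.array(c["position"]),np.array(c["rotation"])
def snap(n,f):
    im=viewer.grab_frame(n)[:,:,::-1]; cv2.imwrite(f"pics/{f}.png",im); return im
def ray(n,u,v,z):
    K,p,R=cal(n); d=R@np.linalg.solve(K,[u,v,1]); return p+d*(z-p[2])/d[2]
def proj(n,P):
    K,p,R=cal(n); q=K@(R.T@(np.array(P,float)-p)); return q[:2]/q[2]
E
python3 - <<'E'
from h import *
for n in("scene","top"):
    im=snap(n,n+"0"); cv2.imwrite(f"pics/{n}0b.png",cv2.resize(im,(784,588),interpolation=cv2.INTER_CUBIC)); print(n,cal(n))
print(state())
E
```

```text
scene (array([[412.85860571,   0.        , 279.35647488],
       [  0.        , 412.85860571, 217.51374609],
       [  0.        ,   0.        ,   1.        ]]), array([-248.34324859, -895.49998733,  665.4295269 ]), array([-0.50650584,  0.79635759, -0.27745143,  0.17968621]))
top (array([[434.3408063 ,   0.        , 278.70284133],
       [  0.        , 434.3408063 , 209.27310375],
       [  0.        ,   0.        ,   1.        ]]), array([ 265.12325276,  121.38568785, 1548.32248418]), array([ 0.0583421 , -0.69860823,  0.7100493 , -0.06612658]))
{'clock': 0.1, 'joint_positions': array([-1.27919702,  0.41184486, -0.01272539,  1.59692327,  0.00560653,
        1.13428045, -0.08217556]), 'qvel': array([-0.00064059, -0.00094303,  0.00045688, -0.00296857, -0.00015916,
       -0.00015803,  0.00136219]), 'joint_efforts': array([ 3.01829583e-03, -5.89100254e+01,  6.43700548e-01, -2.91708809e+01,
       -5.38638316e-02,  1.45294896e-02,  5.39095561e-05]), 'ee_pos': array([219.92075193, 584.53059433, 197.99274626]), 'tool_rot': array([-7.74371331e-05,  1.78899575e-01,  9.83867083e-01, -7.05892225e-04]), 'force': array([ 0.57910246, -0.05087033,  0.12917743]), 'ft_torque': array([-0.01888603, -0.05539049,  0.00581839]), 'grip_force': 0.0, 'finger_gap': 0.9998708702769499}
```

View pics/scene0b.png

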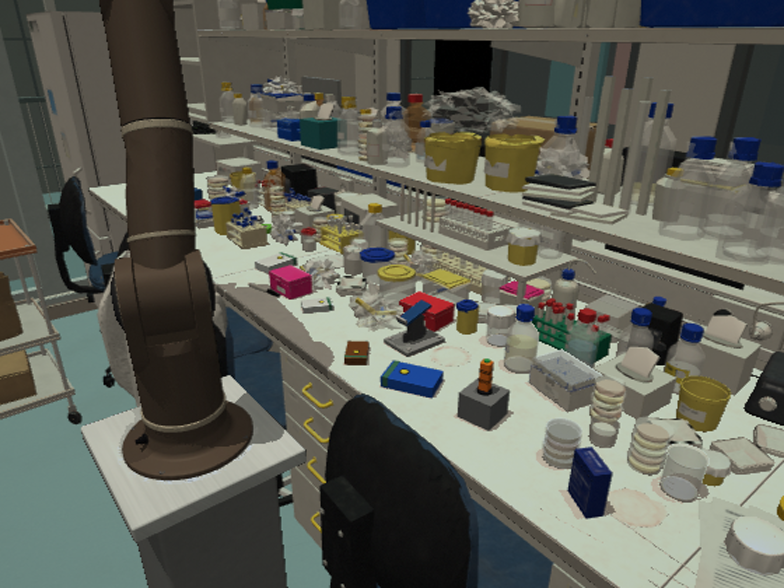

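View pics/top0b.png

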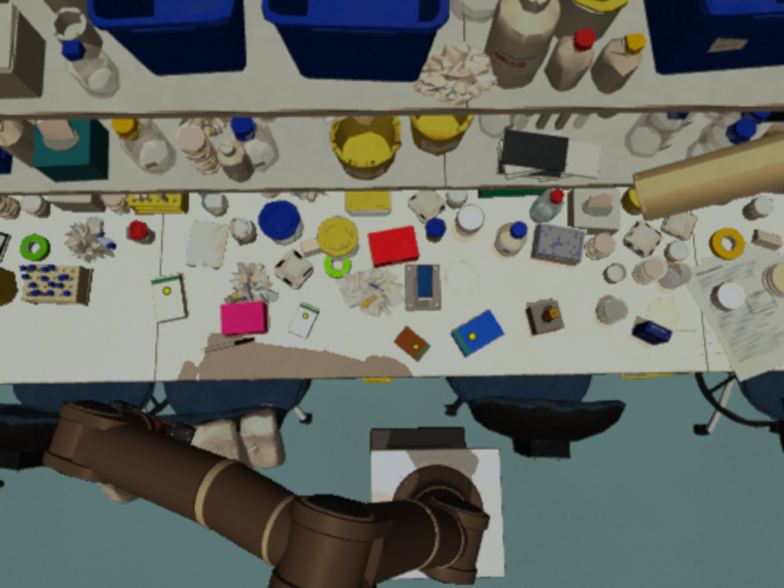

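The small silver block is at about (305,318) in the enlarged top view, with its larger twin at (168,297). The stand is at (423,287) and the probe in its holder at (545,316). I'll enlarge these areas.

Run:
```python
s=open('h.py').read()
s=s.replace('import numpy as np, cv2','import numpy as np, cv2\nfrom scipy.spatial.transform import Rotation as Ro').replace('np.array(c["rotation"])','Ro.from_quat(np.roll(c["rotation"],-1)).as_matrix()')
open('h.py','w').write(s)
from h import *
t=cv2.imread('pics/top0.png')
a=cv2.resize(t[192:262,200:295],None,fx=8,fy=8,interpolation=3)
b=cv2.resize(t[180:245,285:405],None,fx=6.5,fy=6.5,interpolation=3)
cv2.imwrite('pics/ca.png',a);cv2.imwrite('pics/cb.png',b)
c=cv2.imread('pics/scene0.png')[205:310,205:370]
cv2.imwrite('pics/cc.png',cv2.resize(c,None,fx=4.8,fy=4.8,interpolation=3))
for p in ((218,227,18),(302,205,12),(389,226,55)): print(ray('top',*p))
```

```text
[476.97215136 318.59851167  18.        ]
[552.94662771  17.89146534  12.        ]
[ 465.98384571 -279.89144179   55.        ]
```

View pics/ca.png

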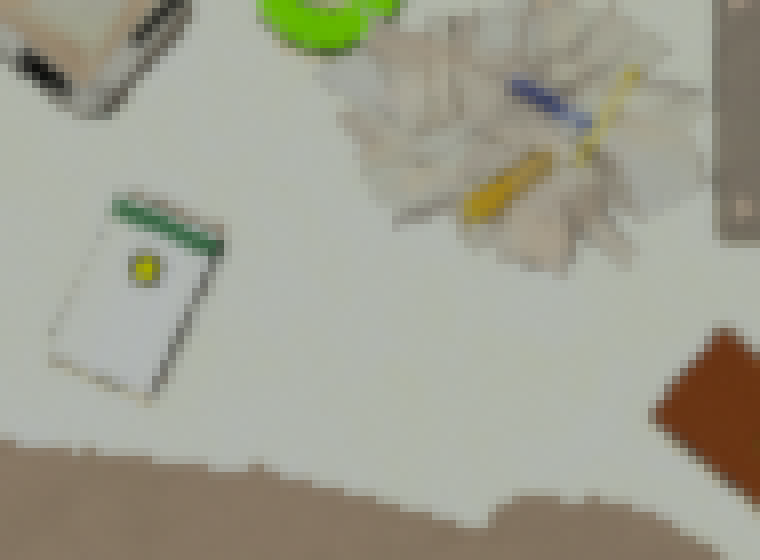

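View pics/cb.png

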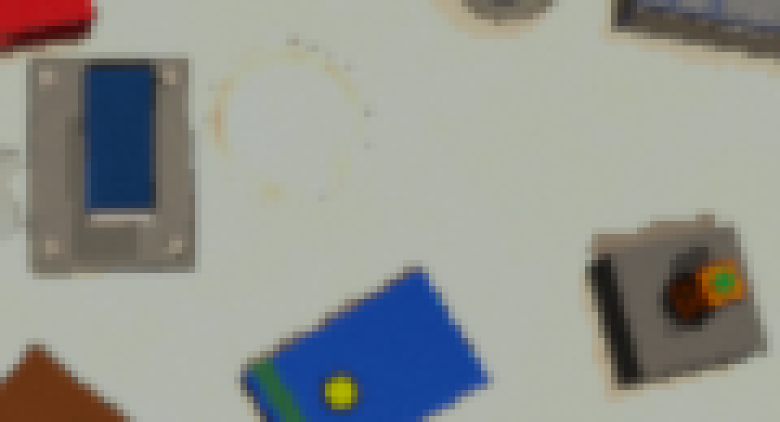

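View pics/cc.png

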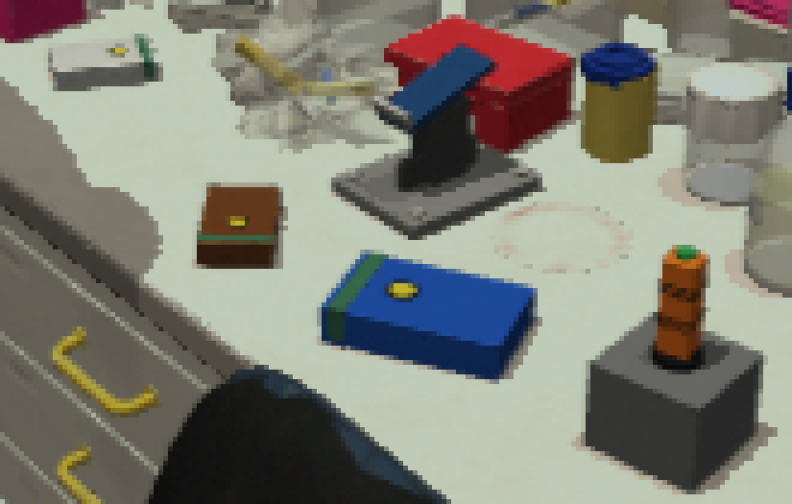

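The crops show:
- **Block:** top-face centre is near (134,295) in crop a, with the green end up and to the right.
- **Stand:** base-plate corners are at (27,60), (187,57), (195,270) and (33,273) in crop b.
- **Probe:** lamp is at (724,283) in crop b and (686,252) in crop c.

Next I'll fit poses from both cameras.

```bash
cat > fit.py <<'E'
from h import *
from scipy.optimize import least_squares
A=lambda X,Y:('top',(X+.5)/8-.5+200,(Y+.5)/8-.5+192)
B=lambda X,Y:('top',(X+.5)/6.5-.5+285,(Y+.5)/6.5-.5+180)
C=lambda X,Y:('scene',(X+.5)/4.8-.5+205,(Y+.5)/4.8-.5+205)
def fit(name,x0,obs):
    def f(p,full=0):
        c,s=np.cos(p[2]),np.sin(p[2]); r=[]
        for P,(n,u,v) in obs:
            r.append(proj(n,[p[0]+c*P[0]-s*P[1],p[1]+s*P[0]+c*P[1],P[2]])-[u,v])
        return np.array(r) if full else np.ravel(r)
    o=least_squares(f,x0,loss='soft_l1'); print(name,o.x[:2].round(1),np.degrees(o.x[2]).round(1)); print(f(o.x,1).round(1).tolist())
if __name__=="__main__":
    fit('block',[477,318,-.4],[((40,25,18),A(118,198)),((40,-25,18),A(222,242)),((-40,-25,18),A(148,395)),((-40,25,18),A(48,355)),((12,0,18),A(145,268)),((12,0,18),C(118,50)),((-40,-25,18),C(55,66)),((40,-25,18),C(158,62))])
    s,c=np.sin(np.radians(20)),np.cos(np.radians(20)); bed=lambda x,y,z=0:(x*c-z*s,y,85+x*s+z*c)
    fit('stand',[553,18,0],[((60,45,12),B(27,60)),((60,-45,12),B(187,57)),((-60,-45,12),B(195,270)),((-60,45,12),B(33,273)),
     (bed(36,18),B(85,65)),(bed(36,-18),B(155,65)),(bed(-40,18,9),B(87,213)),(bed(-40,-18,9),B(155,210)),
     ((-60,45,12),C(333,185)),((-60,-45,12),C(415,230)),((60,-45,12),C(541,182)),(bed(36,-18),C(493,65)),(bed(36,18),C(455,45))])
    fit('holder',[466,-280,.2],[((35,35,55),B(607,255)),((35,-35,55),B(735,225)),((-35,-35,55),B(767,350)),((-35,35,55),B(633,383)),
     ((-35,35,55),C(590,360)),((-35,-35,55),C(692,405)),((35,-35,55),C(762,357)),((-35,-35,0),C(692,490)),((0,0,124),B(724,283)),((0,0,124),C(686,252))])
E
python3 fit.py
```

```text
block [472.5 324.4] -23.8
[[0.2, -1.0], [0.1, -1.1], [0.1, 0.4], [-0.3, -0.1], [0.0, 0.1], [-0.4, 0.4], [-0.4, 1.3], [-0.2, -0.2]]
stand [554.5  18.6] 0.6
[[0.0, -0.2], [0.2, -0.3], [0.4, -0.4], [0.2, -0.2], [0.1, 0.8], [-0.2, 0.5], [0.2, 0.3], [0.3, 0.5], [-1.0, -1.5], [-0.5, -0.4], [0.5, -1.6], [0.1, -0.9], [0.7, -0.3]]
holder [ 466.9 -284.3] 10.9
[[0.1, -0.8], [-0.2, -0.2], [-0.0, 0.1], [1.0, -0.9], [-0.9, 0.4], [0.6, 1.1], [0.1, -0.4], [-1.0, 1.0], [-0.3, -0.3], [-0.5, -0.3]]
```

```bash
cat > go.py <<'E'
import sys
from h import *
def go(x,y,z,yaw):
    s=state(); R=Ro.from_quat(np.roll(s["tool_rot"],-1)).as_matrix(); p=s["ee_pos"]
    a=np.degrees(np.arctan2(R[1,1],R[0,1])); t=(a-yaw+90)%180-90
    R2=R@Ro.from_euler('z',t,degrees=True).as_matrix()
    print("t",s["clock"],"pos",p.round(1),"yaw",round(a,1),"F",s["force"].round(2),"gap",round(s["finger_gap"],3),"grip",round(s["grip_force"],1), "q", s["joint_positions"].round(2))
    print("turn",round(t,1),"shift before turn",(R.T@([x,y,z]-p)).round(1),"after turn",(R2.T@([x,y,z]-p)).round(1))
if __name__=="__main__": go(*map(float,sys.argv[1:]))
E
python3 go.py 472.5 324.4 60 66.2
```

```text
t 0.1 pos [219.9 584.5 198. ] yaw 69.4 F [ 0.58 -0.05  0.13] gap 1.0 grip 0.0 q [-1.28  0.41 -0.01  1.6   0.01  1.13 -0.08]
turn 3.2 shift before turn [-328.  -154.4  138.2] after turn [-336.  -135.9  138.2]
```

Request:
{"op": "carry_out", "data": {
  "rows": [
    [[0,0,0,3.2,1],[-48,-19.4,0,0,1],[-48,-19.4,0,0,1],[-48,-19.4,0,0,1],[-48,-19.4,20,0,1],[-48,-19.4,35,0,1],[-48,-19.4,35,0,1],[-48,-19.4,30,0,1]]
  ],
  "newtons": 25
}}

```text
clock: 1.1
ee_pos: [473.2, 323.6, 77.4]
tool_rot: [-0.0, 0.206, 0.979, -0.0]
force: [0.3, 0.7, 0.1]
finger_gap: 0.999
grip_force: 0.0
```

Run:
```python
from h import *
from go import go
im=snap('top','t1'); cv2.imwrite('pics/t1c.png',cv2.resize(im[180:262,190:290],None,fx=7,fy=7,interpolation=3))
go(472.5,324.4,3,66.2)
```

```text
t 1.15 pos [477.1 315.   73.9] yaw 65.8 F [ 2.71 -5.68 -1.01] gap 1.0 grip 0.0 q [-0.76  0.46  0.11  1.86 -0.06  0.83  0.53]
turn -0.4 shift before turn [ 8.2  7.1 70.8] after turn [ 8.2  7.2 70.8]
```

View pics/t1c.png

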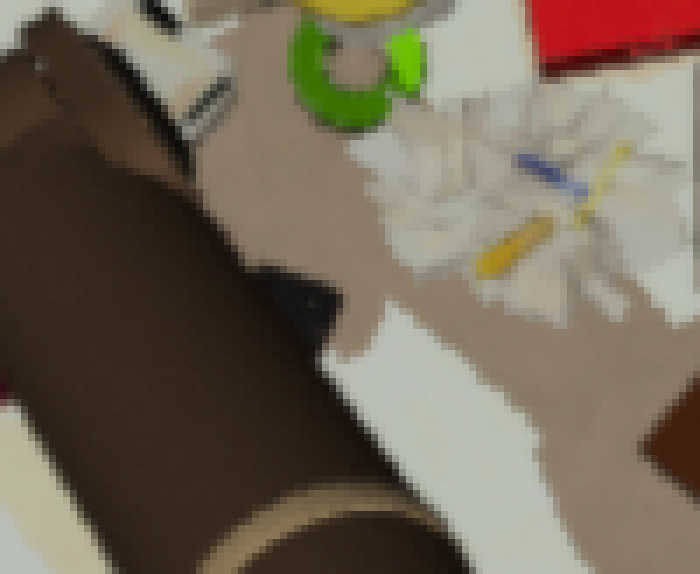

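The arm hides the block in this view, and the arm was still settling when the frame was taken. I'll let it settle before descending.

Request:
{"op": "carry_out", "data": {
  "rows": [
    [[0,0,0,0,1],[0,0,0,0,1],[0,0,8,0,1],[0,0,15,0,1],[0,0,12,0,1],[0,0,5,0,1],[0,0,0,0,1],[0,0,0,0,1]]
  ]
}}

```text
clock: 2.15
ee_pos: [472.9, 325.2, 39.0]
tool_rot: [0.0, 0.206, 0.978, 0.0]
force: [0.1, -0.3, 0.8]
finger_gap: 1.002
grip_force: 0.0
```

Run:
```python
from h import *
from go import go
im=snap('scene','s1'); c=proj('scene',[472,324,30]); print(c); u,v=c.astype(int)
cv2.imwrite('pics/s1c.png',cv2.resize(im[v-45:v+35,u-50:u+50],None,fx=7,fy=7,interpolation=3))
go(472.5,324.4,3,66.2)
```

```text
[225.38507317 212.88510948]
t 2.2 pos [472.9 325.2  39.1] yaw 66.2 F [-0.04 -0.21  0.36] gap 1.001 grip 0.0 q [-0.76  0.51  0.1   1.88 -0.07  0.76  0.53]
turn -0.0 shift before turn [ 0.1 -1.  36.1] after turn [ 0.1 -1.  36.1]
```

View pics/s1c.png

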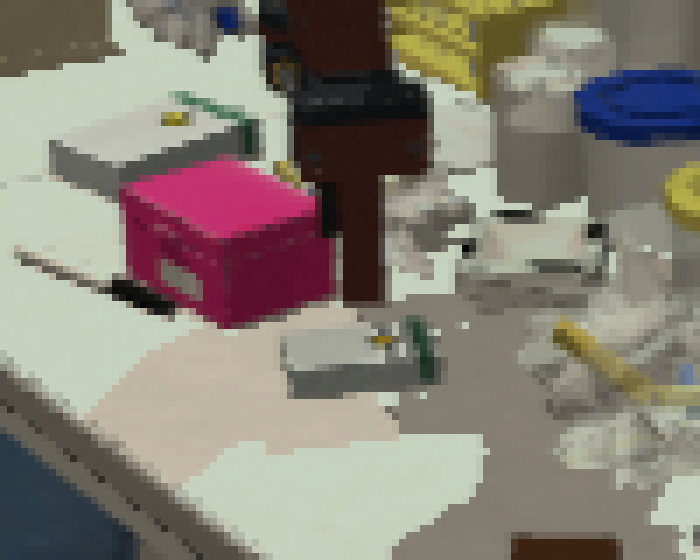

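The scene view shows the block and a single visible finger with its tip at about (363,300) in the crop. I'll project both fingertips to see which one that is.

Run:
```python
from h import *
p=np.array([472.9,325.2,39.1]);y=np.array([np.cos(np.radians(66.2)),np.sin(np.radians(66.2)),0])
q=lambda P:(((proj('scene',P)-[175,167])+.5)*7-.5).round()
for d in(-57,-44,0,44,57):print(d,q(p+d*y))
c,s=np.cos(np.radians(-23.8)),np.sin(np.radians(-23.8))
for a,b,z in((12,0,18),(-40,-25,18),(40,-25,18),(-40,25,18),(40,25,18),(-40,-25,0),(40,-25,0)):print(a,b,z,q([472.5+c*a-s*b,324.4+s*a+c*b,z]))
```

```text
-57 [371. 351.]
-44 [367. 341.]
0 [355. 307.]
44 [344. 276.]
57 [340. 266.]
12 0 18 [380. 342.]
-40 -25 18 [288. 371.]
40 -25 18 [439. 356.]
-40 25 18 [277. 333.]
40 25 18 [424. 318.]
-40 -25 0 [290. 402.]
40 -25 0 [440. 386.]
```

Both fingertips sit well above the projected TCP, so they retract as the gripper opens. I'll part-close the jaws, descend, grip at TCP z of about 2, and check.

Request:
{"op": "carry_out", "data": {
  "rows": [
    [[0,-1,0,0,0.75],[0,0,0,0,0.75],[0,0,10,0,0.75],[0,0,14,0,0.75],[0,0,9,0,0.75],[0,0,4,0,0.75],[0,0,0,0,0.75],[0,0,0,0,0.75]]
  ]
}}

```text
clock: 3.2
ee_pos: [472.4, 324.3, 2.0]
tool_rot: [0.0, 0.206, 0.978, 0.0]
force: [-0.2, 0.5, -0.2]
finger_gap: 0.753
grip_force: 0.0
```

Run:
```python
from h import *
from go import go
im=snap('scene','s2'); 
cv2.imwrite('pics/s2c.png',cv2.resize(im[177:237,185:265],None,fx=9,fy=9,interpolation=3))
go(472.5,324.4,3,66.2)
```

```text
t 3.25 pos [472.5 324.3   2.1] yaw 66.2 F [-0.11  0.29 -0.58] gap 0.752 grip 0.0 q [-0.75  0.56  0.09  1.9  -0.07  0.68  0.54]
turn -0.0 shift before turn [ 0.   0.1 -0.9] after turn [ 0.   0.1 -0.9]
```

View pics/s2c.png

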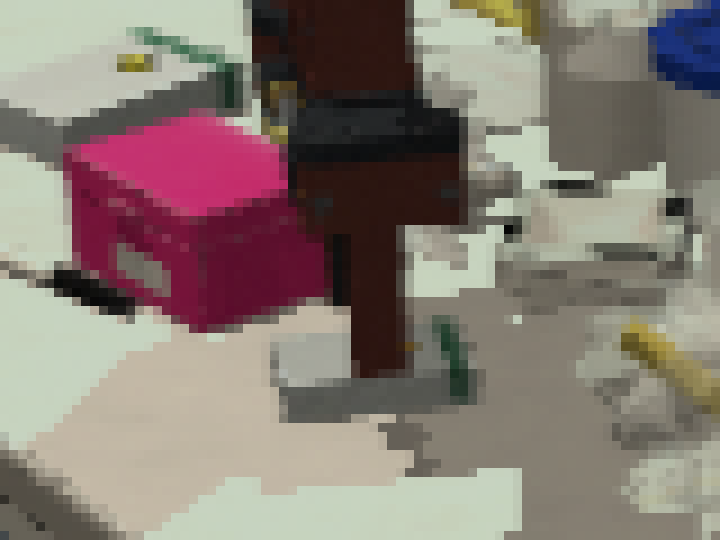

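Run:
```python
from h import *
y=np.array([np.cos(np.radians(66.2)),np.sin(np.radians(66.2)),0])
for z in(0,5,10,15,20,25):
    P=ray('scene',(378.5)/9-.5+185,(378.5)/9-.5+177,z); print(z,((P-[472.5,324.4,0])@y).round(1))
```

```text
0 12.8
5 2.2
10 -8.5
15 -19.2
20 -29.8
25 -40.5
```

The fingertips look about 20–25 mm behind the TCP at this opening. I'll go down gently and use force to find the table.

Request:
{"op": "carry_out", "data": {
  "rows": [
    [[0,0,2,0,0.75],[0,0,2,0,0.75],[0,0,2,0,0.75],[0,0,1,0,0.75],[0,0,0,0,0.75],[0,0,0,0,0.75],[0,0,0,0,0.75],[0,0,0,0,0.75]]
  ]
}}

```text
clock: 4.25
ee_pos: [472.2, 324.2, -5.2]
tool_rot: [-0.0, 0.206, 0.978, 0.0]
force: [0.2, 0.4, -0.3]
finger_gap: 0.751
grip_force: 0.0
```

Run:
```python
from h import *
from go import go
im=snap('scene','s3'); go(472.5,324.4,3,66.2)
# dark-red finger column: lowest row for columns near u=227
for f in('s2','s3'):
    im=cv2.imread(f'pics/{f}.png').astype(int)
    print(f,[im[v,227].tolist() for v in range(214,232)])
```

```text
t 4.3 pos [472.3 324.2  -5.2] yaw 66.2 F [ 0.52 -0.94 -0.25] gap 0.75 grip 0.0 q [-0.75  0.57  0.09  1.9  -0.08  0.67  0.54]
turn -0.0 shift before turn [-0.1  0.3 -8.2] after turn [-0.1  0.3 -8.2]
s2 [[18, 21, 44], [17, 20, 43], [15, 20, 43], [15, 20, 42], [38, 42, 58], [84, 89, 88], [82, 88, 87], [79, 85, 84], [86, 91, 90], [163, 181, 190], [88, 97, 102], [155, 172, 181], [156, 173, 183], [163, 182, 191], [163, 182, 191], [164, 182, 192], [164, 183, 192], [190, 210, 198]]
s3 [[16, 20, 43], [16, 20, 43], [17, 21, 44], [17, 22, 44], [17, 21, 43], [16, 21, 43], [47, 51, 62], [79, 84, 83], [85, 91, 90], [163, 181, 190], [88, 97, 102], [155, 172, 181], [156, 173, 183], [162, 181, 191], [163, 182, 191], [156, 173, 183], [164, 182, 192], [190, 211, 198]]
```

Still no contact at TCP z = -5, which confirms it. I'll go down further in small steps and watch the force.

Request:
{"op": "carry_out", "data": {
  "rows": [
    [[0,0,2,0,0.75],[0,0,2,0,0.75],[0,0,1.5,0,0.75],[0,0,1.5,0,0.75],[0,0,0,0,0.65],[0,0,0,0,0.65],[0,0,0,0,0.65],[0,0,0,0,0.65]]
  ]
}}

```text
clock: 5.3
ee_pos: [472.2, 324.2, -12.2]
tool_rot: [0.0, 0.206, 0.978, 0.0]
force: [0.7, 0.0, -0.2]
finger_gap: 0.649
grip_force: 0.0
```

Run:
```python
from h import *
from go import go
im=snap('scene','s4').astype(int); go(472.5,324.4,3,66.2)
for u in (225,227): print([im[v,u].tolist() for v in range(216,226)])
```

```text
t 5.35 pos [472.3 324.2 -12.2] yaw 66.2 F [-0.6  -0.3  -0.51] gap 0.65 grip 0.0 q [-0.75  0.59  0.08  1.9  -0.08  0.65  0.54]
turn -0.0 shift before turn [ -0.1   0.3 -15.2] after turn [ -0.1   0.3 -15.2]
[[16, 20, 43], [16, 20, 43], [16, 20, 43], [18, 21, 44], [16, 20, 43], [17, 22, 44], [81, 86, 85], [138, 154, 161], [152, 169, 179], [162, 180, 190]]
[[17, 20, 43], [16, 20, 43], [18, 21, 44], [16, 20, 43], [18, 22, 44], [32, 36, 53], [85, 91, 89], [155, 172, 181], [88, 97, 101], [86, 96, 100]]
```

Request:
{"op": "carry_out", "data": {
  "rows": [
    [[0,0,2,0,0.65],[0,0,2,0,0.65],[0,0,1,0,0.65],[0,0,0,0,0.65],[0,0,0,0,0.5],[0,0,0,0,0.5],[0,0,0,0,0.5],[0,0,0,0,0.5]]
  ],
  "newtons": 15
}}

```text
clock: 6.35
ee_pos: [472.3, 324.2, -17.2]
tool_rot: [0.0, 0.206, 0.978, 0.0]
force: [-0.6, -0.0, 0.1]
finger_gap: 0.569
grip_force: 15.0
```

Run:
```python
from h import *
from go import go
im=snap('scene','s5').astype(int); go(472.5,324.4,3,66.2)
for u in (225,227): print([im[v,u].tolist() for v in range(216,226)])
```

```text
t 6.4 pos [472.3 324.2 -17.2] yaw 66.2 F [ 0.77  1.26 -0.38] gap 0.566 grip 15.0 q [-0.75  0.59  0.08  1.91 -0.08  0.64  0.54]
turn -0.0 shift before turn [ -0.1   0.3 -20.2] after turn [ -0.1   0.3 -20.2]
[[17, 21, 44], [15, 21, 43], [17, 21, 44], [16, 20, 43], [17, 20, 43], [16, 21, 43], [32, 37, 53], [78, 86, 88], [85, 94, 99], [153, 171, 179]]
[[17, 21, 43], [16, 20, 43], [18, 21, 44], [17, 21, 43], [17, 20, 43], [16, 21, 43], [47, 52, 61], [78, 86, 89], [86, 95, 100], [86, 95, 100]]
```

Gripped: the opening of 0.569 matches 50 mm. Now I'll lift.

Request:
{"op": "carry_out", "data": {
  "rows": [
    [[0,0,0,0,0.5],[0,0,-8,0,0.5],[0,0,-25,0,0.5],[0,0,-40,-5,0.5],[0,0,-40,-10,0.5],[0,0,-30,-9.4,0.5],[0,0,-7,0,0.5],[0,0,0,0,0.5]]
  ],
  "newtons": 30
}}

```text
clock: 7.4
ee_pos: [472.0, 323.8, 132.4]
tool_rot: [-0.0, -0.003, 1.0, -0.0]
force: [-0.7, 0.8, -2.4]
finger_gap: 0.569
grip_force: 30.0
```

```bash
python3 go.py 554.5 18.6 113 90.6
```

```text
t 7.4 pos [472.  323.8 132.4] yaw 90.4 F [-0.72  0.8  -2.41] gap 0.569 grip 30.0 q [-0.69  0.39 -0.    1.8   0.    0.95  0.89]
turn -0.2 shift before turn [ -80.5 -305.7   19.4] after turn [ -79.3 -306.1   19.4]
```

Request:
{"op": "carry_out", "data": {
  "rows": [
    [[-5,-20,0,0,0.5],[-13,-50,0,0,0.5],[-14,-54,0,0,0.5],[-14,-54,0,0,0.5],[-14,-54,0,0,0.5],[-12,-46,0,0,0.5],[-7,-28,6,0,0.5],[0,0,8,0,0.5]]
  ]
}}

```text
clock: 8.4
ee_pos: [553.7, 14.2, 117.4]
tool_rot: [-0.001, -0.002, 1.0, -0.001]
force: [-0.2, -0.3, -1.8]
finger_gap: 0.567
grip_force: 30.0
```

Request:
{"op": "carry_out", "data": {
  "rows": [
    [[0,0,5,0,0.5],[0,0,0,0,0.5],[0,0,0,0,0.5],[0,0,0,0,0.5],[0,0,0,0,0.5],[0,0,0,0,0.5],[0,0,0,0,0.5],[0,0,0,0,0.5]]
  ]
}}

```text
clock: 9.4
ee_pos: [554.3, 18.9, 113.7]
tool_rot: [-0.0, -0.005, 1.0, -0.0]
force: [1.0, 0.3, -1.9]
finger_gap: 0.565
grip_force: 30.0
```

Run:
```python
from h import *
from go import go
im=snap('scene','s6'); u,v=proj('scene',[554,18,105]).astype(int); print(u,v)
cv2.imwrite('pics/s6c.png',cv2.resize(im[v-50:v+40,u-55:u+55],None,fx=6.5,fy=6.5,interpolation=3))
go(554.5,18.6,83,90.6)
```

```text
296 216
t 9.45 pos [554.3  18.9 113.7] yaw 90.6 F [ 0.61  0.38 -1.43] gap 0.563 grip 30.0 q [-0.2   0.38  0.11  1.87 -0.05  0.89  1.51]
turn -0.0 shift before turn [-0.2 -0.3 30.7] after turn [-0.2 -0.3 30.7]
```

View pics/s6c.png

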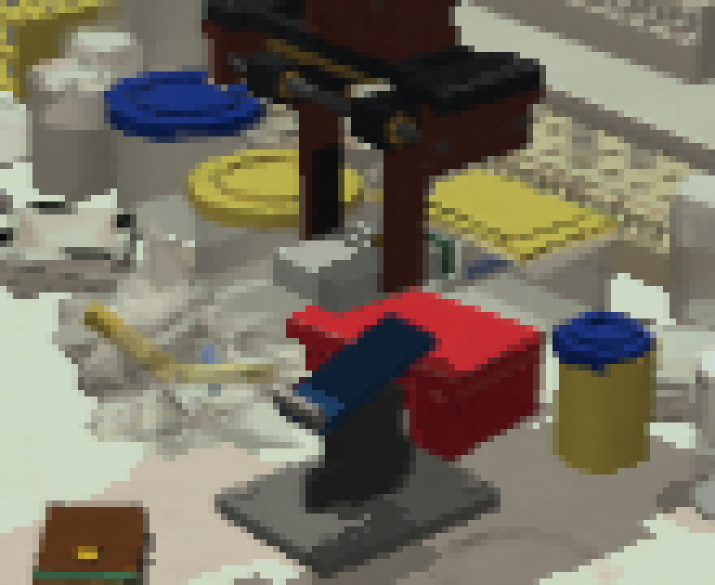

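The block is level over the bed with the green end uphill. I'll lower it to just above contact, then lighten the grip so it can pivot.

Request:
{"op": "carry_out", "data": {
  "rows": [
    [[0.5,0,5,0,0.5],[0,0,9,0,0.5],[0,0,9,0,0.5],[0,0,5,0,0.5],[0,0,2,0,0.5],[0,0,0,0,0.5],[0,0,0,0,0.5],[0,0,0,0,0.5]]
  ]
}}

```text
clock: 10.45
ee_pos: [554.0, 19.0, 84.0]
tool_rot: [0.0, -0.005, 1.0, 0.0]
force: [-0.0, 0.6, -1.0]
finger_gap: 0.566
grip_force: 30.0
```

Request:
{"op": "carry_out", "data": {
  "rows": [
    [[0,0,0,0,0.5],[0,0,1,0,0.5],[0,0,1,0,0.5],[0,0,1,0,0.5],[0,0,1,0,0.5],[0,0,1,0,0.5],[0,0,1,0,0.5],[0,0,0,0,0.5]]
  ],
  "newtons": 7
}}

```text
clock: 11.45
ee_pos: [553.8, 19.0, 77.7]
tool_rot: [-0.0, -0.005, 1.0, -0.0]
force: [-0.5, -0.3, -0.4]
finger_gap: 0.569
grip_force: 7.0
```

Request:
{"op": "carry_out", "data": {
  "rows": [
    [[0,0,1.2,0,0.5],[0,0,1.2,0,0.5],[0,0,1.2,0,0.5],[0,0,1.2,0,0.5],[0,0,1.2,0,0.5],[0,0,1.2,0,0.5],[0,0,0.8,0,0.5],[0,0,0,0,0.5]]
  ],
  "newtons": 5
}}

```text
clock: 12.45
ee_pos: [554.0, 19.0, 69.7]
tool_rot: [0.0, -0.005, 1.0, 0.0]
force: [-0.1, 0.0, -1.3]
finger_gap: 0.568
grip_force: 5.0
```

Run:
```python
from h import *
from go import go
im=snap('scene','s7'); u,v=296,216
cv2.imwrite('pics/s7c.png',cv2.resize(im[v-35:v+25,u-40:u+40],None,fx=9,fy=9,interpolation=3))
go(550.4,18.6,67,90.6)
```

```text
t 12.5 pos [554.   19.   69.7] yaw 90.6 F [-1.21 -0.59 -2.48] gap 0.569 grip 5.0 q [-0.2   0.44  0.1   1.91 -0.06  0.8   1.51]
turn -0.0 shift before turn [ 3.7 -0.4  2.7] after turn [ 3.7 -0.4  2.7]
```

Request:
{"op": "carry_out", "data": {
  "rows": [
    [[0,0,1,0,0.5],[0,0,1,0,0.5],[0,0,0.5,0,0.5],[0.5,0,0.5,0,0.5],[1,0,0,0,0.5],[1,0,0,0,0.5],[1,0,0,0,0.5],[0,0,0,0,0.5]]
  ]
}}

```text
clock: 13.5
ee_pos: [551.5, 18.9, 67.2]
tool_rot: [0.001, -0.005, 1.0, 0.0]
force: [4.0, -0.1, -0.4]
finger_gap: 0.57
grip_force: 5.0
```

Run:
```python
from h import *
from go import go
go(550.4,18.6,67,90.6)
im=snap('scene','s8')
s,c=np.sin(np.radians(20)),np.cos(np.radians(20))
o=np.array([554.5,18.6,85]); 
def bed(x,y,z): return o+np.array([x*c-z*s,y,x*s+z*c])
off=np.array([296-40,216-35]); im=im.copy()
big=cv2.resize(im[181:241,256:336],None,fx=9,fy=9,interpolation=3)
for P in ((-40,-25,0),(-40,-25,18),(40,-25,18),(40,-25,0),(-40,25,18),(12,0,18)):
    q=((proj('scene',bed(*P))-off)+.5)*9-.5; cv2.circle(big,tuple(q.astype(int)),3,(255,0,255),1); print(P,q.round())
cv2.imwrite('pics/s8c.png',big)
```

```text
t 13.5 pos [551.5  18.9  67.2] yaw 90.6 F [ 4.   -0.06 -0.37] gap 0.57 grip 5.0 q [-0.2   0.44  0.1   1.92 -0.06  0.79  1.51]
turn -0.0 shift before turn [ 1.1 -0.3  0.2] after turn [ 1.1 -0.3  0.2]
(-40, -25, 0) [328. 456.]
(-40, -25, 18) [316. 418.]
(40, -25, 18) [477. 292.]
(40, -25, 0) [488. 331.]
(-40, 25, 18) [226. 369.]
(12, 0, 18) [375. 313.]
```

View pics/s8c.png

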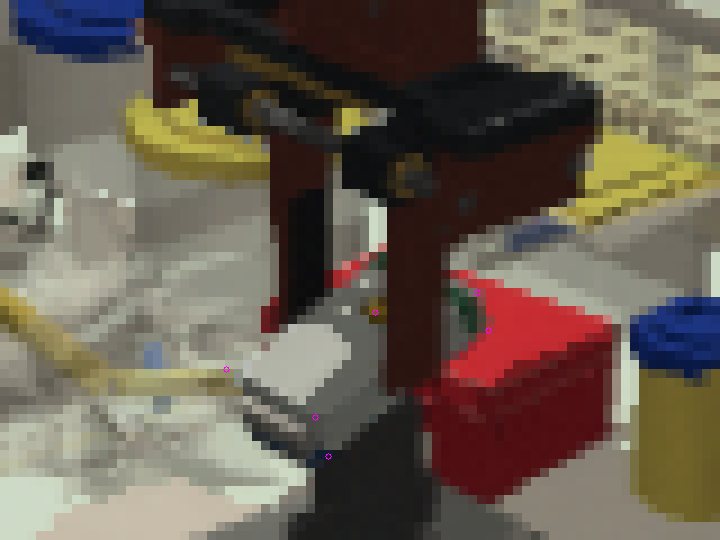

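The block now lies tilted on the bed. The spot is at (378,311) against a predicted (375,313), and the force shows it pressing lightly on the ledge. I'll release it and lift.

Request:
{"op": "carry_out", "data": {
  "rows": [
    [[0,0,0,0,0.75],[0,0,0,0,0.75],[0,0,0,0,0.75],[0,0,-6,0,0.75],[0,0,-20,0,0.8],[0,0,-40,0,0.8],[0,0,-50,0,0.8],[0,0,-20,0,0.8]]
  ]
}}

```text
clock: 14.55
ee_pos: [551.5, 19.0, 206.2]
tool_rot: [0.002, -0.005, 1.0, 0.0]
force: [-0.1, 0.9, -0.7]
finger_gap: 0.799
grip_force: 0.0
```

Request:
{"op": "carry_out", "data": {
  "rows": [
    [[6,-30,0,0,0.8],[14,-50,0,-2,0.8],[14,-50,0,-2,0.8],[14,-50,0,-2,0.8],[14,-50,0,-2,0.8],[10,-40,0,-2.3,0.8],[5,-20,0,0,0.8],[0,0,0,0,0.8]]
  ]
}}

```text
clock: 15.55
ee_pos: [495.5, -277.3, 202.9]
tool_rot: [-0.0, -0.093, 0.996, -0.0]
force: [-0.1, 0.7, -0.4]
finger_gap: 0.803
grip_force: 0.0
```

```bash
cat > chk.py <<'E'
from h import *
s,c=np.sin(np.radians(20)),np.cos(np.radians(20))
o=np.array([554.5,18.6,85]); bed=lambda x,y,z: o+np.array([x*c-z*s,y,x*s+z*c])
def check(f):
  for n in('top','scene'):
    im=snap(n,n+f); h=cv2.cvtColor(im,cv2.COLOR_BGR2HSV)
    q=proj(n,bed(12,0,18)); m=((h[...,0]>20)&(h[...,0]<35)&(h[...,1]>150)&(h[...,2]>70)).astype(np.uint8)
    w=np.zeros_like(m); u,v=q.round().astype(int); w[v-7:v+8,u-7:u+8]=1; ys,xs=np.nonzero(m*w)
    wt=h[ys,xs,1].astype(float)
    print(n,'pred',q.round(2),'seen',len(xs),(xs.mean().round(2),ys.mean().round(2)) if len(xs) else '', 'jac mm->px x,y', (proj(n,bed(13,0,18))-q).round(2),(proj(n,bed(12,1,18))-q).round(2))
E
python3 - <<'E'
from chk import *; from go import go
check('9'); go(466.9,-284.3,85,100.9)
E
```

```text
top pred [303.47 197.94] seen 8 (np.float64(303.88), np.float64(197.88)) jac mm->px x,y [-0.   -0.29] [-0.29  0.  ]
scene pred [297.28 215.28] seen 5 (np.float64(297.8), np.float64(215.4)) jac mm->px x,y [ 0.22 -0.17] [-0.2 -0.1]
t 15.65 pos [ 496.4 -274.7  202.8] yaw 100.9 F [0.19 0.02 0.34] gap 0.801 grip 0.0 q [ 0.23  0.31  0.24  1.75 -0.08  1.09  2.26]
turn 0.0 shift before turn [ 30.8  -4.  117.8] after turn [ 30.8  -4.  117.8]
```

The block is placed well: the spot is within about 1.5 mm of its prediction in both cameras. Next is the probe.

Request:
{"op": "carry_out", "data": {
  "rows": [
    [[15,-2,0,0,0.7],[15.5,-2,0,0,0.7],[0,0,15,0,0.7],[0,0,40,0,0.7],[0,0,45,0,0.7],[0,0,27,0,0.7],[0,0,10,0,0.7],[0,0,0,0,0.7]]
  ],
  "newtons": 12
}}

```text
clock: 16.65
ee_pos: [466.9, -285.2, 65.3]
tool_rot: [-0.0, -0.095, 0.995, 0.0]
force: [-0.2, -0.2, -0.0]
finger_gap: 0.705
grip_force: 0.0
```

Request:
{"op": "carry_out", "data": {
  "rows": [
    [[0,0,0,0,0.7],[0,0,0,0,0.1],[0,0,0,0,0.1],[0,0,0,0,0.1],[0,0,0,0,0.1],[0,0,0,0,0.1],[0,0,0,0,0.1],[0,0,0,0,0.1]]
  ]
}}

```text
clock: 17.65
ee_pos: [467.1, -285.3, 65.8]
tool_rot: [-0.0, -0.095, 0.995, 0.0]
force: [-0.9, 0.2, 1.0]
finger_gap: 0.23
grip_force: 11.9
```

Run:
```python
from h import *; from go import go
go(466.9,-284.3,66,100.9)
im=snap('scene','s10'); h=cv2.cvtColor(im,cv2.COLOR_BGR2HSV)
m=((h[...,0]>4)&(h[...,0]<16)&(h[...,1]>170)&(h[...,2]>60))
u,v=proj('scene',[466.9,-284.3,90]).round().astype(int)
print(u,v); 
for r in range(v-14,v+14): print(r,''.join('#' if m[r,k] else ('k' if im[r,k].max()<60 else '.') for k in range(u-14,u+15)))
```

```text
t 17.65 pos [ 467.1 -285.3   65.8] yaw 100.9 F [-0.87  0.22  1.04] gap 0.23 grip 11.9 q [ 0.29  0.44  0.22  1.93 -0.13  0.79  2.34]
turn -0.0 shift before turn [-0.   1.1 -0.2] after turn [-0.   1.1 -0.2]
346 268
254 .......kkkkkkk....kkkkkkk....
255 .......kkkkkkk....kkkkkkk....
256 .......kkkkkkk....kkkkkk.....
257 .......kkkkkk#...kkkkkkk.....
258 .......kkkkk##k..kkkkkkk.....
259 .......kkkk######kkkkkkk.....
260 .......kkkk######kkkkkk......
261 .......kkkk######.kkkkk......
262 .......kkkk######kkkkkk......
263 .......kkkk######kkkkkk......
264 .......kkkk######kkkkkk......
265 .......kkkk###kkkkkkkkk......
266 .......kkkk##kk#kkkkkkk......
267 .......kkkk######kkkkkk......
268 .........k.######kkkkkk......
269 ...........######kkkkk.......
270 ..........k######kkkk........
271 ..........k#kk###kk..........
272 .......k...k.###kkk..........
273 ......kkkk#########..........
274 ....kkkkk.#########..........
275 ...kkkkkk.#########..........
276 ..kkkkkkkk#########..........
277 kkkkkkkkk.#########k.........
278 kkkkkkkkkkk#######kkkk.......
279 ........kkkkkk###kkkkkkkk....
280 .........kkkkkkkkkkkkkkkk....
281 ...........kkkkkkkkkkkkkkk...
```

Gripped squarely on the 20 mm handle. Only turns about tool z are available, so I'll lift partway and lean the probe about the pads against the hole's rim. That should give the 20° tilt.

Request:
{"op": "carry_out", "data": {
  "rows": [
    [[0,0,-3,0,0.1],[0,0,-10,0,0.1],[0,0,-10,0,0.1],[0,0,-5,0,0.1],[0,0,0,0,0.1],[0,0,0,0,0.1],[4,0,0,0,0.1],[4,0,0,0,0.1]]
  ]
}}

```text
clock: 18.7
ee_pos: [459.4, -286.7, 93.6]
tool_rot: [0.0, -0.095, 0.995, 0.0]
force: [1.7, 0.4, -1.5]
finger_gap: 0.229
grip_force: 12.0
```

Request:
{"op": "carry_out", "data": {
  "rows": [
    [[4,0,0,0,0.1],[4,0,0,0,0.1],[4,0,0,0,0.1],[4,0,0,0,0.1],[3,0,0,0,0.1],[2,0,0,0,0.1],[0,0,0,0,0.1],[0,0,0,0,0.1]]
  ]
}}

```text
clock: 19.7
ee_pos: [438.4, -290.9, 93.7]
tool_rot: [-0.0, -0.095, 0.995, 0.0]
force: [1.6, 0.5, -0.1]
finger_gap: 0.23
grip_force: 12.0
```

Run:
```python
from h import *; from go import go
go(466.9,-284.3,66,100.9)
im=snap('scene','s11'); h=cv2.cvtColor(im,cv2.COLOR_BGR2HSV)
m=((h[...,0]>4)&(h[...,0]<16)&(h[...,1]>170)&(h[...,2]>60))
u,v=346,268
for r in range(v-26,v+16): print(r,''.join('#' if m[r,k] else ('k' if im[r,k].max()<60 else '.') for k in range(u-24,u+21)))
```

```text
t 19.7 pos [ 438.4 -290.9   93.7] yaw 100.9 F [ 1.59  0.53 -0.08] gap 0.23 grip 12.0 q [ 0.3   0.37  0.24  1.96 -0.12  0.83  2.37]
turn -0.0 shift before turn [-29.2   1.1  27.7] after turn [-29.2   1.1  27.7]
242 ...........kkkkkkkk....kkkkkkkkkkk.kk...kkkkk
243 ...........kkkkkkkk....kkkkkkkkk....kkkkkk.kk
244 ...........kkkkkkkk....kkkkkkkk.........kkkkk
245 ...........kkkkkkkk....kkkkkkkk...........kkk
246 ............kkkkkkk....kkkkkkkk...........kkk
247 ............kkkkkkk....kkkkkkk............kkk
248 ............kkkkkkk....kkkkkkk............k.k
249 ............kkkkkk.....kkkkkkk............kkk
250 ............kkkkkkk....kkkkkk...............k
251 ............kkkkkkk...kkkkkkk................
252 ............kkkkk.....kkkkkkk................
253 ............kkkkk#....kkkkkkk................
254 ............kkkk###k.kkkkkkk.................
255 ............kkkk######kkkkkk.................
256 ............kkkk######kkkkkk.................
257 ............kkkk######kkkkkk.................
258 ............kkkk#####kkkkkkk.................
259 ............kkkkkk###kkkkkkk........
[... 509 characters left out ...]

270 ..................########kk.................
271 .................kk#######kk.................
272 .................kkkk####kkk.................
273 ..................kkkkkkkkkk.................
274 ..................kkkkkkkkkk.................
275 ....................kkkkkk...................
276 .............................................
277 ...........k.................................
278 .........kkk......kk.........................
279 ........kkkkkk.kkkkkkk....kk.................
280 ......kkkkkkkkkkkkkkkk....kk............k....
281 ......kkkkkkkkkkkkkkkk.................kk....
282 ......kkkkkkkkkkkkkkkkkkkk............kkk....
283 ......kkkkk.......kkkkkkkk...........kkkk....
```

It tilted. I'll raise the grip, lift clear and measure the tilt.

Request:
{"op": "carry_out", "data": {
  "rows": [
    [[0,0,0,0,0.1],[0,0,-6,0,0.1],[0,0,-15,0,0.1],[0,0,-25,0,0.1],[0,0,-30,0,0.1],[0,0,-20,0,0.1],[0,0,-4,0,0.1],[0,0,0,0,0.1]]
  ],
  "newtons": 35
}}

```text
clock: 20.75
ee_pos: [438.4, -290.8, 193.8]
tool_rot: [0.0, -0.095, 0.995, -0.0]
force: [0.0, 0.6, -1.1]
finger_gap: 0.224
grip_force: 35.0
```

Run:
```python
from h import *; from go import go
go(466.9,-284.3,66,100.9)
im=snap('scene','s12'); snap('top','t12'); h=cv2.cvtColor(im,cv2.COLOR_BGR2HSV)
p=state()['ee_pos']; u,v=proj('scene',p).round().astype(int); print(u,v)
for r in range(v-20,v+24):
    s=''
    for k in range(u-20,u+30):
        H,S,V=map(int,h[r,k])
        s+= '#' if 4<H<16 and S>170 and V>60 else 'y' if 16<=H<32 and S>100 else 'g' if 40<H<85 and S>120 else 'k' if V<60 else '+' if V<130 else '.'
    print(r,s)
```

```text
t 20.75 pos [ 438.4 -290.8  193.8] yaw 100.9 F [ 0.02  0.6  -1.1 ] gap 0.224 grip 35.0 q [ 0.28  0.25  0.26  1.86 -0.07  1.05  2.33]
turn -0.0 shift before turn [-29.2   1.1 127.9] after turn [-29.2   1.1 127.9]
343 237
217 .+.+++++....+kkkkk##ygggkkkkkkkk++++++...+++++++..
218 .+.++++++++++kkkkk###yykkkkkkkk+..................
219 ++.++++++++++kkkkk######kkkkkk+...................
220 +..++++++++++kkkkk######kkkkkk+...............++..
221 +...+++++++++kkkkk######kkkkkk+...............++++
222 +...yyy+k+++ykkkkk#####kkkkkkk+...............++++
223 +...yyyyyy+yykkkkk#####kkkkkkk+...............++++
224 +...yyyyyyyyykkkkkk#k##kkkkkkk+.............++++++
225 +...yyyyyyyyykkkkkkk#k#kkkkkkk+...........++++++++
226 +...yyyyyyyy+kkkkk####kkkkkkkk+++...++++++++++++++
227 +...yyyyyyyy+kkkkk+####kkkkkkk+..+.++++++++++.++++
228 ++..yyyyyyyyy++k+yy####kkkkkkk+.....+++++++++.++++
229 +...yyyyyyyyyyyyyy+####kkkkkk+++...+++++++++++..++
230 ....yyyyyyyyyyyyyyykk##kkkkk++++...++++++++++.....
231 ...yyyyyyyyyyyyyy+.k#kkkkkk##++++.++++++++++......
232 ...yyyyyyyyyyyyyy+.###k######++++.+++++++++.......

[... 839 characters left out ...]
.............++++++.........+++.........
249 ........................++++..........+++.........
250 ........................+++...........+++.........
251 .........................yy............++.........
252 ..................................................
253 ..................................................
254 ..................................................
255 .....................................+............
256 ..................................................
257 ..................................................
258 ..................................................
259 .....................................+............
260 .....................................+............
```

```bash
cat > axis.py <<'E'
from h import *
def plane(u,v,p,R):   # ray ∩ vertical plane through TCP spanned by tool x and z ; returns (tool x, tool z)
    K,c,C=cal('scene'); d=C@np.linalg.solve(K,[u,v,1]); n=R[:,1]; q=c+d*((p-c)@n)/(d@n); return (R.T@(q-p))[[0,2]]
E
python3 - <<'E'
from axis import *
im=cv2.imread('pics/s12.png'); h=cv2.cvtColor(im,cv2.COLOR_BGR2HSV); g=im.max(2).astype(float)
s=state(); p=s['ee_pos']; R=Ro.from_quat(np.roll(s["tool_rot"],-1)).as_matrix()
for r in range(208,222): print(r,''.join('#' if 4<H<16 and S>170 and V>60 else 'g' if 40<H<90 and S>90 else 'k' if V<60 else '.' for H,S,V in h[r,330:360].astype(int)))
for r in range(242,254):
    row=g[r,340:358]; bg=np.median(row); w=np.clip(bg-row-25,0,None); print(r,row.astype(int).tolist())
    if w.sum()>0: c=340+(w*np.arange(18)).sum()/w.sum(); print('   mid',c.round(2),plane(c,r,p,R).round(1))
E
```

```text
208 ......kkkkkkkk....kkkkkkkk....
209 ......kkkkkkkk....kkkkkkkk....
210 ......kkkkkkkk....kkkkkkkk....
211 ......kkkkkkkk....kkkkkkk.....
212 ......kkkkkkkk....kkkkkkk.....
213 ......kkkkkkkk....kkkkkkk.....
214 ......kkkkkkkk...kkkkkkkk.....
215 ......kkkkkkkkgggkkkkkkk......
216 ......kkkkkkkggggkkkkkkk......
217 ......kkkkk##.gggkkkkkkkk.....
218 ......kkkkk###..kkkkkkkk......
219 ......kkkkk######kkkkkk.......
220 ......kkkkk######kkkkkk.......
221 ......kkkkk######kkkkkk.......
242 [221, 218, 201, 201, 193, 121, 64, 68, 71, 70, 81, 138, 159, 158, 157, 157, 156, 155]
   mid 347.79 [-25.7  23.9]
243 [221, 218, 201, 201, 192, 119, 63, 68, 71, 71, 81, 137, 158, 158, 158, 158, 157, 156]
   mid 347.75 [-26.   26.9]
244 [219, 220, 216, 201, 196, 152, 62, 68, 71, 70, 76, 119, 158, 158, 157, 158, 156, 156]
   mid 348.02 [-27.8  30.5]
245 [219, 219, 218, 201, 197, 153, 61, 68, 70, 71, 75, 119, 158, 158, 157, 157, 156, 155]
   mid 348.02 [-28.2  33.6]
246 [221, 221, 220, 219, 217, 189, 61, 67, 70, 69, 69, 82, 117, 127, 143, 149, 157, 156]
   mid 348.37 [-30.4  37.4]
247 [222, 221, 221, 221, 221, 208, 62, 67, 69, 70, 81, 145, 199, 190, 182, 104, 95, 96]
   mid 350.01 [-39.3  44. ]
248 [221, 221, 221, 221, 222, 212, 95, 67, 69, 70, 75, 122, 199, 199, 201, 200, 202, 200]
   mid 348.36 [-31.3  43.6]
249 [219, 221, 222, 222, 222, 215, 132, 67, 69, 70, 96, 189, 221, 219, 219, 218, 219, 219]
   mid 348.16 [-30.7  46.2]
250 [221, 221, 222, 222, 222, 221, 213, 129, 75, 84, 130, 221, 222, 222, 220, 220, 220, 221]
   mid 348.48 [-32.8  50.1]
251 [222, 222, 222, 222, 222, 222, 222, 210, 89, 105, 158, 221, 222, 222, 222, 222, 221, 222]
   mid 348.71 [-34.4  53.7]
252 [222, 222, 222, 222, 222, 222, 222, 218, 178, 187, 221, 221, 222, 222, 222, 222, 221, 222]
   mid 348.34 [-33.   56.1]
253 [222, 222, 221, 221, 221, 222, 222, 222, 221, 221, 222, 222, 222, 222, 222, 222, 222, 222]
```

```bash
cat > tilt.py <<'E'
from h import *
from scipy.optimize import least_squares
SS=8
def meas(f,p,R,rows,cols,x0,mask=()):
    g=cv2.imread(f'pics/{f}.png').max(2).astype(float)[rows[0]:rows[1],cols[0]:cols[1]]
    W=cols[1]-cols[0]; Hh=rows[1]-rows[0]
    bgl=g[:,:1]; bgr=g[:,-1:]; 
    obs=np.zeros_like(g)
    for i in range(Hh):
        b=np.where(np.arange(W)<W*.55,bgl[i],bgr[i]); obs[i]=np.clip((b-g[i])/(b-68),0,1)
    wt=np.ones_like(g)
    for r,c0 in mask: wt[r-rows[0],c0-cols[0]:]=0
    ph=np.linspace(0,2*np.pi,32)
    K,cc,C=cal('scene')
    def ren(q):
        a,b,t=q; t=np.radians(t); ax=np.array([np.sin(t),0,-np.cos(t)]); e1=np.array([np.cos(t),0,np.sin(t)]); e2=np.array([0,1.,0])
        o=np.array([a,0,b])   # tip end, tool frame
        acc=np.zeros((Hh*SS,W*SS),np.uint8)
        for r,z0,z1 in((4,2,10),(2.5,0,2),(7,10,48),(15,48,54)):
            P=[o+ax*z+r*(np.cos(k)*e1+np.sin(k)*e2) for z in(z0,z1) for k in ph]
            P=p+np.array(P)@R.T; X=(P-cc)@C@K.T; uv=X[:,:2]/X[:,2:]
            uv=(uv-[cols[0],rows[0]]+.5)*SS
            cv2.fillConvexPoly(acc,cv2.convexHull(np.round(uv*16).astype(np.int32)),255,shift=4)
        return cv2.resize(acc,(W,Hh),interpolation=cv2.INTER_AREA)/255.
    o=least_squares(lambda q:((ren(q)-obs)*wt).ravel(),x0,diff_step=0.01,loss='soft_l1',f_scale=.2)
    best=o
    for d in(-4,-2,2,4):
        o=least_squares(lambda q:((ren(q)-obs)*wt).ravel(),[best.x[0],best.x[1],best.x[2]+d],diff_step=0.01,loss='soft_l1',f_scale=.2)
        if o.cost<best.cost: best=o
    print(best.x.round(2),best.cost.round(3))
    for t in (14,16,18,20,22,24):
        f=least_squares(lambda q:((ren([q[0],q[1],t])-obs)*wt).ravel(),best.x[:2],diff_step=.01,loss='soft_l1',f_scale=.2); print(t,f.x.round(1),f.cost.round(3))
    return best.x
if __name__=="__main__":
    s=state(); p=s['ee_pos']; R=Ro.from_quat(np.roll(s["tool_rot"],-1)).as_matrix()
    meas('s12',p,R,(239,254),(338,356),[-33.8,56,17],[(246,351),(247,352),(239,351),(240,351),(241,351)])
E
python3 tilt.py
```

```text
[-33.83  53.27  16.58] 0.446
14 [-33.   53.9] 0.74
16 [-33.7  53.4] 0.479
18 [-34.3  52.8] 0.506
20 [-35.1  53. ] 0.907
22 [-35.9  52.8] 1.296
24 [-36.9  53.1] 1.875
```

Run:
```python
from axis import *
im=cv2.imread('pics/s12.png').astype(int)
for r in range(216,238): print(r,[tuple(x[::-1]) for x in im[r,339:345].tolist()])
s=state(); p=s['ee_pos']; R=Ro.from_quat(np.roll(s["tool_rot"],-1)).as_matrix()
# image slope du/dv of a line at tilt t near tip and near handle, front/back corner
K,c,C=cal('scene')
for t in(0,15,17,19,21):
    a=np.radians(t); ax=np.array([np.sin(a),0,-np.cos(a)]); o=[]
    for z0,z1,dx,dy in((12,46,0,0),(58,110,10,10),(58,110,10,-10)):
        q=[proj('scene',p+R@(np.array([-33.8,0,53.3])+ax*z+np.array([dx*np.cos(a),dy,dx*np.sin(a)]))) for z in(z0,z1)]; d=q[1]-q[0]; o.append((round(d[0]/d[1],3),q[0].round(1).tolist(),q[1].round(1).tolist()))
    print(t,o)
```

```text
216 [(21, 15, 15), (15, 14, 15), (23, 15, 12), (55, 37, 16), (45, 65, 28), (21, 70, 33)]
217 [(13, 13, 13), (24, 17, 14), (69, 35, 13), (116, 59, 18), (62, 60, 24), (21, 69, 33)]
218 [(16, 14, 14), (56, 29, 14), (120, 57, 15), (118, 57, 15), (115, 57, 16), (88, 56, 19)]
219 [(19, 13, 13), (55, 28, 11), (100, 49, 13), (110, 53, 15), (116, 56, 15), (119, 57, 16)]
220 [(21, 15, 15), (54, 28, 11), (96, 46, 13), (96, 46, 13), (96, 46, 12), (101, 49, 14)]
221 [(16, 14, 13), (45, 24, 10), (98, 48, 13), (96, 47, 13), (96, 46, 13), (97, 46, 13)]
222 [(12, 11, 13), (40, 22, 14), (97, 47, 14), (95, 45, 12), (96, 46, 13), (96, 45, 12)]
223 [(14, 14, 15), (23, 16, 12), (62, 32, 13), (95, 45, 12), (95, 45, 10), (96, 46, 12)]
224 [(11, 11, 12), (22, 15, 13), (55, 29, 11), (72, 36, 12), (56, 29, 10), (78, 38, 11)]
225 [(12, 12, 12), (23, 17, 14), (52, 28, 12), (57, 29, 11), (71, 35, 11), (57, 29, 11)]
226 [(12, 12, 12), (29, 17, 13), (73, 37, 12), (95, 45, 12), (92, 45, 13), (72, 36, 12)]
227 [(14, 13, 13), (39, 32, 25), (95, 74, 53), (95, 46, 12), (96, 46, 15), (96, 46, 12)]
228 [(109, 113, 100), (
[... 1025 characters left out ...]
float64(-0.09), [351.7, 233.4], [353.4, 214.3])]
15 [(np.float64(0.085), [348.3, 247.4], [347.4, 237.3]), (np.float64(0.096), [341.5, 234.6], [339.9, 218.1]), (np.float64(0.083), [348.4, 237.1], [347.0, 220.4])]
17 [(np.float64(0.113), [348.2, 247.5], [347.1, 237.6]), (np.float64(0.125), [341.1, 235.2], [339.1, 219.1]), (np.float64(0.112), [348.0, 237.7], [346.2, 221.4])]
19 [(np.float64(0.143), [348.1, 247.6], [346.7, 238.0]), (np.float64(0.155), [340.7, 235.8], [338.2, 220.1]), (np.float64(0.142), [347.6, 238.3], [345.3, 222.5])]
21 [(np.float64(0.175), [348.0, 247.8], [346.4, 238.4]), (np.float64(0.188), [340.2, 236.4], [337.4, 221.2]), (np.float64(0.174), [347.1, 238.9], [344.5, 223.6])]
```

Two independent readings, the stem and the handle edge, both give a tilt of about 16.5°. I'll go back into the hole and add about 3.5°.

Request:
{"op": "carry_out", "data": {
  "rows": [
    [[0,0,20,0,0.1],[0,0,35,0,0.1],[0,0,30,0,0.1],[0,0,12,0,0.1],[0,0,3,0,0.1],[0,0,0,0,0.1],[0,0,0,0,0.1],[0,0,0,0,0.1]]
  ]
}}

```text
clock: 21.85
ee_pos: [438.8, -291.1, 94.3]
tool_rot: [0.0, -0.095, 0.995, -0.0]
force: [0.7, 0.1, -1.7]
finger_gap: 0.219
grip_force: 35.0
```

Request:
{"op": "carry_out", "data": {
  "rows": [
    [[0,0,0,0,0.1],[2,0,0,0,0.1],[2,0,0,0,0.1],[1.5,0,0,0,0.1],[0.5,0,0,0,0.1],[0,0,0,0,0.1],[0,0,0,0,0.1],[0,0,0,0,0.1]]
  ],
  "newtons": 12
}}

```text
clock: 22.85
ee_pos: [432.7, -291.9, 93.7]
tool_rot: [-0.0, -0.095, 0.995, 0.0]
force: [1.4, 1.5, 0.1]
finger_gap: 0.229
grip_force: 12.0
```

Request:
{"op": "carry_out", "data": {
  "rows": [
    [[0,0,0,0,0.1],[0,0,-6,0,0.1],[0,0,-15,0,0.1],[0,0,-25,0,0.1],[0,0,-30,0,0.1],[0,0,-20,0,0.1],[0,0,-4,0,0.1],[0,0,0,0,0.1]]
  ],
  "newtons": 35
}}

```text
clock: 23.85
ee_pos: [432.5, -292.0, 193.8]
tool_rot: [0.0, -0.095, 0.995, -0.0]
force: [1.3, 1.0, -1.5]
finger_gap: 0.226
grip_force: 35.0
```

Run:
```python
from tilt import *; from go import go
go(466.9,-284.3,66,100.9)
im=snap('scene','s13'); s=state(); p=s['ee_pos']; R=Ro.from_quat(np.roll(s["tool_rot"],-1)).as_matrix()
g=im.max(2)
for r in range(236,254): print(r,g[r,334:356].tolist())
for r in range(217,237): print(r,[x[2] for x in im[r,334:342].tolist()],[x[1] for x in im[r,334:342].tolist()])
meas('s13',p,R,(239,254),(336,354),[-38,52,20],[(245,350),(246,350),(247,350),(239,350),(240,350),(241,350)])
```

```text
t 23.85 pos [ 432.5 -292.   193.8] yaw 100.9 F [ 1.31  0.96 -1.48] gap 0.226 grip 35.0 q [ 0.28  0.24  0.26  1.87 -0.07  1.05  2.33]
turn -0.0 shift before turn [-35.3   1.1 127.8] after turn [-35.3   1.1 127.8]
236 [106, 104, 103, 99, 97, 96, 92, 80, 96, 94, 95, 96, 96, 101, 98, 95, 73, 16, 50, 125, 155, 156]
237 [107, 105, 101, 99, 104, 153, 208, 60, 43, 78, 99, 95, 96, 98, 96, 72, 15, 14, 48, 124, 156, 157]
238 [107, 111, 155, 220, 220, 219, 211, 107, 16, 15, 27, 44, 80, 105, 106, 19, 12, 14, 58, 145, 161, 159]
239 [221, 221, 221, 221, 221, 221, 221, 206, 8, 15, 14, 15, 18, 27, 17, 14, 12, 48, 127, 158, 159, 168]
240 [220, 220, 221, 221, 221, 221, 221, 211, 106, 10, 9, 13, 14, 14, 11, 11, 32, 99, 158, 158, 158, 158]
241 [220, 220, 220, 220, 220, 219, 220, 220, 216, 190, 98, 21, 23, 27, 39, 48, 100, 158, 158, 158, 157, 157]
242 [221, 221, 221, 220, 221, 221, 221, 218, 201, 201, 189, 89, 66, 70, 70, 69, 85, 158, 158, 157, 158, 157]
243 [219, 220, 220, 220, 220, 221, 221, 218, 201, 201, 192, 121, 65, 67, 70, 69, 86, 159, 159, 158, 158, 158]
244 [220, 220, 221, 221, 221, 220, 220, 219
[... 1998 characters left out ...]
6]
230 [107, 104, 104, 102, 99, 98, 107, 79] [95, 92, 91, 89, 87, 89, 110, 40]
231 [107, 104, 102, 102, 99, 108, 150, 56] [94, 91, 90, 89, 86, 102, 157, 29]
232 [107, 103, 101, 101, 97, 96, 94, 68] [93, 90, 88, 89, 86, 84, 81, 33]
233 [105, 103, 101, 101, 97, 97, 100, 117] [93, 90, 89, 89, 85, 85, 85, 84]
234 [106, 103, 102, 100, 98, 98, 106, 143] [93, 90, 89, 88, 86, 86, 94, 125]
235 [106, 103, 103, 100, 98, 97, 104, 137] [93, 90, 90, 88, 86, 86, 93, 122]
236 [106, 104, 103, 99, 97, 96, 92, 80] [93, 91, 90, 87, 85, 85, 82, 69]
[-39.67  52.04  19.67] 0.363
14 [-37.6  52.5] 1.235
16 [-38.6  53.3] 0.836
18 [-39.1  52.4] 0.509
20 [-39.7  51.8] 0.358
22 [-40.7  51.9] 0.662
24 [-41.6  51.7] 1.049
```

The tilt is now about 19.5°. Next I'll work out the hover pose above the spot.

```bash
python3 go.py 509.6 18.6 193.8 90.6
```

```text
t 23.9 pos [ 432.2 -291.9  193.3] yaw 100.9 F [ 0.76  0.12 -1.95] gap 0.227 grip 35.0 q [ 0.28  0.24  0.26  1.87 -0.07  1.05  2.33]
turn 10.3 shift before turn [-134.6  290.3   -0.5] after turn [-80.6 309.6  -0.5]
```

Request:
{"op": "carry_out", "data": {
  "rows": [
    [[0,0,0,5,0.1],[0,0,0,5.3,0.1],[-7,27,0,0,0.1],[-13,50,0,0,0.1],[-14,54,0,0,0.1],[-14,54,0,0,0.1],[-14,54,0,0,0.1],[-11,42,0,0,0.1]]
  ]
}}

```text
clock: 24.9
ee_pos: [502.5, -7.8, 192.8]
tool_rot: [-0.001, -0.006, 1.0, 0.0]
force: [0.3, -0.6, -0.2]
finger_gap: 0.222
grip_force: 35.0
```

Request:
{"op": "carry_out", "data": {
  "rows": [
    [[-5,20,0,0,0.1],[-2.6,8.6,0,0,0.1],[0,0,0,0,0.1],[0,0,4,0,0.1],[0,0,4,0,0.1],[0,0,0,0,0.1],[0,0,0,0,0.1],[0,0,0,0,0.1]]
  ]
}}

```text
clock: 25.9
ee_pos: [510.2, 18.3, 185.9]
tool_rot: [0.0, -0.005, 1.0, 0.0]
force: [-0.4, 0.1, -1.1]
finger_gap: 0.223
grip_force: 35.0
```

Run:
```python
from chk import *; from go import go
go(509.6,18.6,186.2,90.6); check('14')
im=cv2.imread('pics/scene14.png'); h=cv2.cvtColor(im,cv2.COLOR_BGR2HSV)
s=state(); p=s['ee_pos']; R=Ro.from_quat(np.roll(s["tool_rot"],-1)).as_matrix()
print('tip pred px',proj('scene',p+R@[-39.7,0,52]), 'world',(p+R@[-39.7,0,52]).round(1))
for r in range(192,224):
    print(r,''.join('#' if 4<H<16 and S>170 and V>60 else 'y' if 16<=H<36 and S>110 else 'g' if 40<H<85 and S>110 else 'k' if V<60 else '+' if V<130 else '.' for H,S,V in h[r,275:320].astype(int)))
```

```text
t 25.9 pos [510.2  18.3 185.9] yaw 90.6 F [-0.37  0.07 -1.14] gap 0.223 grip 35.0 q [-0.2   0.23  0.08  1.89 -0.02  1.02  1.47]
turn -0.0 shift before turn [ 0.6  0.3 -0.3] after turn [ 0.6  0.3 -0.3]
top pred [303.47 197.94] seen 0  jac mm->px x,y [-0.   -0.29] [-0.29  0.  ]
scene pred [297.28 215.28] seen 5 (np.float64(297.8), np.float64(215.4)) jac mm->px x,y [ 0.22 -0.17] [-0.2 -0.1]
tip pred px [295.13535341 208.1441471 ] world [549.9  18.8 133.9]
192 yyyyyyyyyyyy#kkk###yy++.+++++.+++++++yyyy...+
193 yyyyyyyyyyyy#######yyy+++++++.++++.yyyyyyyyyy
194 yyyyyyyyyyyy########yy++++++...+yyyyyyyyyyyyy
195 yyyyyyyyyyyy.######kk+........yyyyyyyyyyyyyyy
196 yyyyyyyyyyyy+k####kkk+..yyyyyyyyyyyyyyyyyyyyy
197 yyyyyyyyyyyy+kkkkkkkk++++++yyyyyyyyyyyyyyyyyy
198 yyyyyyyyyyyyykkkkkkk++++++++yyyyyyyyyyyyyyyyy
199 yyyyyyyyyyyyyykkkkk++++++++...yyyyyyyyyyyyyyy
200 yyyyyyyyyyyyyy+++++++++......+++..+yyyyyyyyyy
201 ++.+++++++++++++k+++++.........+++...yyyyyyyy
202 +++++++++++++++++++++........++++++++...yyyyy
203 ++++++++++++++...++++......++++++++..++...yyy
204 ++++++++++.......++++......++++++++++++
[... 256 characters left out ...]

210 ...............+++....++g+++.....+++.........
211 ......................+++gg+++...............
212 .....................++++++gg+++.............
213 ....................+++++++++gg+++...........
214 ..................+++++y+++++++ggk+..........
215 ..........+.....+++++yyyy+++++++gk+..........
216 ..........++++.+++++++yy+++++++++k+..........
217 ...++.....+++.+++++++++++++++++++g+..........
218 ..++.........+++++++++++++++++++++...........
219 ...+..........+++++++++++++++++++............
220 ...............+++++++++++++++++.............
221 .....................+++++++++............+++
222 ....................++++++++++..........+++++
223 ...+++++++..........++++++++++++......+++++++
```

The tip is seen at (295,208), matching its prediction, and the spot is at about (297.7,215.2). I'll move closer along the face normal and take an averaged force baseline.

Request:
{"op": "carry_out", "data": {
  "rows": [
    [[-2,0.2,5,0,0.1],[-3,0,8,0,0.1],[-2.9,0,7,0,0.1],[0,0,0,0,0.1],[0,0,0,0,0.1],[0,0,0,0,0.1],[0,0,0,0,0.1],[0,0,0,0,0.1]]
  ]
}}

```text
clock: 27.0
ee_pos: [518.1, 18.7, 165.9]
tool_rot: [0.0, -0.005, 1.0, 0.0]
force: [-1.2, -0.3, -1.0]
finger_gap: 0.225
grip_force: 35.0
```

```bash
cat > avg.py <<'E'
from h import *
def favg(n=12,cam='scene'):
    F=[];A=[]
    for i in range(n):
        A.append(viewer.grab_frame(cam)[:,:,::-1].astype(float)); F.append(state()['force'])
    F=np.array(F); s=state(); print('t',s['clock'],'pos',s['ee_pos'].round(2),'F',F.mean(0).round(2),'sd',F.std(0).round(2),'axial',round(float(F.mean(0)@[-.342,0,.94]),2),'gap',round(s['finger_gap'],3)); return np.mean(A,0)
def show(im,r0,r1,c0,c1):
    h=cv2.cvtColor(im.astype(np.uint8),cv2.COLOR_BGR2HSV)
    for r in range(r0,r1): print(r,''.join('#' if 4<H<16 and S>170 and V>60 else 'y' if 16<=H<36 and S>110 else 'g' if 40<H<85 and S>110 else 'k' if V<60 else '+' if V<130 else '.' for H,S,V in h[r,c0:c1].astype(int)))
E
python3 - <<'E'
from avg import *
im=favg(); np.save('a1.npy',im); show(im,196,224,280,312)
print('rows R,G,B minus: yellow (min(R,G)-B)')
for r in range(205,220): print(r,(np.minimum(im[r,288:304,2],im[r,288:304,1])-im[r,288:304,0]).round().astype(int).tolist())
s=state(); p=s['ee_pos']; R=Ro.from_quat(np.roll(s["tool_rot"],-1)).as_matrix(); print('tip px',proj('scene',p+R@[-39.7,0,52]),(p+R@[-39.7,0,52]).round(1))
E
```

```text
t 27.6 pos [518.02  18.7  165.74] F [ 0.31 -0.23 -0.92] sd [0.6  0.33 0.38] axial -0.98 gap 0.226
196 yyyyyy+.kkk#k###y..yyyyyyyyyyyyy
197 yyyyyyyy+kkkk##+.+++++yyyyyyyyyy
198 yyyyyyyy.##k####+++++++yyyyyyyyy
199 yyyyyyyyy########+++++...yyyyyyy
200 yyyyyyyyy#######kk......++...+yy
201 +++++++++k#####kk+........+++...
202 +++++++++kkk##kkk+......++++++++
203 ++++++++++kkkkkk+.....++++++++..
204 +++++.....kkkkkk+.....++++++++++
205 ++..........+++++.....++++++++++
206 ............+++++.....++++++++++
207 .........++++k+++.....++++++++++
208 ......++++++++++++....+++++++..+
209 .......+++++++++++++....++..++++
210 ..........+++++++++g+++.....+++.
211 ..............++++++gg+++.......
212 ...............+++++++gg+++.....
213 ..............++yy++++++gg+++...
214 .............++++yy+++++++gg+...
215 .....+......++++yyyy+++++++gk+..
216 .....++++.+++++++yy+++++++++k+..
217 .....+++.+++++++++++++++++++g+..
218 ........+++++++++++++++++++++...
219 ..........++++++++++++++++++....
220 ..........++++..+++++++++++.....
221 ................+++++++++.......
222 ...............++++++++++.......
223
[... 321 characters left out ...]
12, 11, 11, 11, 10, 5, 5, 4, 4, -7, 10, 4, -2, 0, 2]
210 [12, 12, 11, 10, 11, 10, 4, 4, 4, 5, -4, -11, -8, 6, 6, -2]
211 [12, 11, 11, 13, 7, -4, 0, 5, 4, 5, 1, -8, -12, -11, -8, 7]
212 [11, 13, -5, -5, -6, -2, 5, 6, 7, 15, 6, 6, 1, -7, -12, -11]
213 [-6, -5, -6, -6, -2, 4, 6, 9, 35, 29, 11, 6, 7, 7, 1, -7]
214 [-7, -7, -5, 1, 8, 7, 7, 7, 13, 29, 44, 19, 5, 7, 6, 6]
215 [-5, -2, 6, 13, 6, 6, 6, 8, 35, 87, 86, 68, 4, 7, 7, 6]
216 [0, 6, 8, 7, 7, 6, 7, 5, 11, 58, 39, 17, 7, 7, 6, 6]
217 [2, 8, 7, 5, 5, 6, 6, 5, 5, 5, 7, 7, 7, 7, 7, 7]
218 [5, 5, 6, 5, 6, 6, 6, 5, 6, 6, 6, 6, 6, 6, 7, 6]
219 [12, 11, 5, 6, 5, 5, 6, 6, 6, 6, 6, 6, 6, 7, 4, 5]
tip px [296.78708016 213.21235883] [557.7  19.1 113.7]
```

Run:
```python
from axis import *
s=state(); p=s['ee_pos']; R=Ro.from_quat(np.roll(s["tool_rot"],-1)).as_matrix()
for f in('scene9','scene14'):
    im=cv2.imread(f'pics/{f}.png').astype(float); w=np.minimum(im[...,2],im[...,1])-im[...,0]-10
    w=np.clip(w[212:219,293:303],0,None); print(w.round().astype(int).tolist()); ys,xs=np.mgrid[212:219,293:303]; u,v=(w*xs).sum()/w.sum(),(w*ys).sum()/w.sum()
    a,b=plane(u,v,p,R); print(f,u,v,'spot in plane y=TCP: world x,z',p[0]-a,p[2]-b)
```

```text
[[0, 0, 3, 3, 2, 2, 1, 0, 0, 0], [0, 2, 2, 2, 3, 1, 1, 1, 1, 0], [2, 2, 3, 5, 38, 64, 19, 0, 2, 2], [2, 3, 4, 53, 140, 139, 105, 0, 1, 0], [3, 3, 2, 8, 82, 59, 8, 1, 2, 1], [3, 2, 1, 1, 0, 1, 0, 2, 4, 1], [3, 2, 2, 2, 2, 0, 1, 2, 0, 0]]
scene9 297.51116625310175 215.0558312655087 spot in plane y=TCP: world x,z 561.0889421261572 106.21349130838719
[[0, 0, 2, 0, 0, 0, 0, 0, 0, 0], [0, 1, 0, 0, 0, 0, 0, 0, 0, 0], [0, 0, 0, 0, 18, 33, 10, 0, 0, 0], [0, 0, 0, 25, 76, 75, 57, 0, 0, 0], [0, 0, 0, 0, 47, 29, 7, 0, 0, 0], [0, 0, 0, 0, 0, 0, 0, 0, 0, 0], [0, 0, 0, 0, 0, 0, 0, 0, 0, 0]]
scene14 297.6657894736842 215.03684210526316 spot in plane y=TCP: world x,z 561.763440117066 106.08856456386243
```

Apparent spot is at (561.3, 106.2). I'll advance 7.5 mm along the normal plus a 0.7 mm trim, then press in steps using the averaged force.

Request:
{"op": "carry_out", "data": {
  "rows": [
    [[-1.6,0,3.2,0,0.1],[-1,0,2.4,0,0.1],[-0.6,0,1.2,0,0.1],[-0.35,0,0.95,0,0.1],[-0.35,0,0.95,0,0.1],[0,0,0,0,0.1],[0,0,0,0,0.1],[0,0,0,0,0.1]]
  ]
}}

```text
clock: 28.6
ee_pos: [521.9, 18.7, 157.1]
tool_rot: [-0.0, -0.005, 1.0, 0.0]
force: [-0.8, -0.2, 0.8]
finger_gap: 0.23
grip_force: 35.0
```

Run:
```python
from avg import *
im=favg(); np.save('a2.npy',im); show(im,202,222,284,308)
```

```text
t 29.2 pos [521.89  18.73 157.02] F [-0.86 -0.02  0.5 ] sd [0.57 0.63 0.45] axial 0.77 gap 0.225
202 ++++++########+.....++++
203 ++++++k#####kk+...++++++
204 +.....kk###kkk+...++++++
205 ......kkkkkkk+....++++++
206 ......+kkkkk+.....++++++
207 .....+++++k+++....++++++
208 ..++++++++++++....++++++
209 ...++++++++++++++...++..
210 ......+++++++++g+++.....
211 ..........++++++gg++....
212 ...........+++++++gg+++.
213 ..........++++++++++gg++
214 .........+++++++++++++gg
215 .+.....++++++yyy+++++++g
216 .++++.++++++kyy+++++++++
217 .+++.+++++++++++++++++++
218 ....++++++++++++++++++++
219 ......++++++++++++++++++
220 ........++..+++++++++++.
221 ............+++++++++...
```

The axial force has risen by 1.75 N, which is about 1.4 mm of compression. I'll advance 2.6 mm more.

Request:
{"op": "carry_out", "data": {
  "rows": [
    [[-0.3,0,0.8,0,0.1],[-0.3,0,0.8,0,0.1],[-0.3,0,0.85,0,0.1],[0,0,0,0,0.1],[0,0,0,0,0.1],[0,0,0,0,0.1],[0,0,0,0,0.1],[0,0,0,0,0.1]]
  ]
}}

```text
clock: 30.2
ee_pos: [522.8, 18.7, 154.6]
tool_rot: [-0.0, -0.005, 1.0, 0.0]
force: [-1.6, -0.3, 2.2]
finger_gap: 0.224
grip_force: 35.0
```

Run:
```python
from avg import *
im=favg(16); np.save('a3.npy',im); show(im,202,222,284,308); cv2.imwrite('pics/a3.png',im)
for r in range(206,220): print(r,(np.minimum(im[r,290:304,2],im[r,290:304,1])-im[r,290:304,0]).round().astype(int).tolist(),im[r,290:304].max(1).round().astype(int).tolist())
```

```text
t 31.0 pos [522.8   18.74 154.56] F [-1.69  0.07  1.68] sd [0.73 0.61 0.33] axial 2.16 gap 0.226
202 ++++++########+.....++++
203 +++++++######k+...++++++
204 +.....k#####kk+...++++++
205 ......kkk##kkk+...++++++
206 ......+kkkkkk+....++++++
207 .....+++kkkkk+....++++++
208 ..++++++++++++....++++++
209 ...++++++++++++++...++..
210 ......+++++++++g+++.....
211 ..........++++++gg++....
212 ...........+++++++gg+++.
213 ..........++++++++++gg++
214 .........+++++++++++++gg
215 .+.....+++++kyyy+++++++g
216 .++++.++++++kyy+++++++++
217 .+++.+++++++++++++++++++
218 ....++++++++++++++++++++
219 ......++++++++++++++++++
220 ........+...+++++++++++.
221 ............+++++++++...
206 [3, -1, 0, 0, 0, -1, 0, 4, 9, 8, 8, 8, 10, 10] [103, 10, 12, 13, 13, 15, 24, 104, 215, 216, 217, 205, 104, 104]
207 [11, 4, 1, -1, 0, 2, 3, 5, 8, 7, 7, 7, 11, 10] [112, 105, 55, 10, 16, 38, 42, 104, 217, 217, 216, 205, 101, 104]
208 [11, 11, 10, 10, 3, 4, 5, 4, 7, 2, 4, 12, 11, 11] [114, 114, 115, 108, 64, 68, 67, 100, 194, 157, 197, 191, 101, 104]
209 [11, 11, 11, 10, 4, 4, 4, 5, -3, 7, 6, -1, 0, 2] [115, 115, 115,
[... 619 characters left out ...]
8, 120, 121, 118]
215 [2, 8, 7, 7, 6, 6, 6, 22, 38, 68, 4, 6, 7, 6] [151, 117, 118, 119, 120, 113, 56, 80, 92, 125, 77, 122, 122, 121]
216 [8, 7, 7, 5, 6, 5, 6, 38, 30, 18, 7, 7, 6, 7] [117, 119, 115, 95, 95, 91, 55, 68, 67, 94, 121, 121, 120, 120]
217 [5, 5, 5, 6, 6, 6, 5, 5, 6, 7, 7, 7, 7, 7] [94, 94, 95, 95, 96, 96, 92, 82, 119, 121, 122, 120, 120, 120]
218 [6, 5, 6, 6, 5, 5, 6, 6, 6, 6, 6, 6, 7, 6] [94, 95, 95, 96, 96, 100, 119, 120, 122, 121, 120, 120, 121, 102]
219 [5, 5, 5, 5, 5, 5, 6, 6, 6, 6, 7, 7, 4, 5] [95, 95, 96, 96, 96, 99, 122, 122, 120, 120, 121, 124, 83, 86][ WARN:0@12.841] global loadsave.cpp:1063 imwrite_ Unsupported depth image for selected encoder is fallbacked to CV_8U.
```

Axial force is up 3.1 N, so about 3.7 mm of the 8 mm travel. The computed contact point is within 0.2 mm of the measured spot and the grip is steady, so I'm handing in.

```bash
python3 -c "
from plant import workorder; print(workorder.finish_job())"
```

```text
the job is handed in; nothing more can be done
None
```

I handed the job in at about 31 s: the block is on the bed against the ledge, and the probe is held on the yellow spot at roughly 19.5° to match the 20° slope. The tip is pressed in about 3.7 of 8 mm (estimated from force), and I did not measure the tilt again after pressing.

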